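# Flip the jig's stop down and snap the tie link home against it

### The arm

A 6-joint arm with a two-finger parallel gripper is mounted at the origin on the work surface. World frame = base frame: x ahead of the robot, y to its left, z up, the work surface at z = 0. Lengths are in m, angles in rad, forces in N, time in s.
With the tool pointing down it reaches from about 0.25 to 0.725 m from the base axis. Payload 4 kg.
Tool frame: the origin (TCP) lies midway between the tips of the shut fingers; the grasp point (between the pads) lies 19 mm behind it; z points along the fingers, y is the line along which they close (so a half turn about z gives the same grasp; the last joint's range is limited). The gripper opens to 85 mm and grips with 20 to 120 N. Pads are 22 mm wide; open, the fingers measure 114 mm over their backs; the gripper's body (76 mm by 85 mm) begins 54 mm behind the grasp point. The pads swing forward as they close: fully open they stand 13 mm farther back than shut.
Start: joints at [-1.334, 0.241, 0.005, 1.335, 0, 1.571], TCP at [0.117, -0.486, 0.231] pointing down, gripper open.
Joint ranges: [-2.72, 2.72], [-1.05, 1.87], [-1.09, 1.28], [-1.99, 2.15], [-1.42, 1.44], [-3.14, 3.14]. Speed limits (rad/s): [2.79, 2.79, 3.14, 3.14, 3.14, 3.14].

### API

Orientations are given as a unit quaternion [x, y, z, w].
In Python, from workcell import bot gives the robot as it stands. The module is installed in compiled form; this text tells all that it offers.
- The arm moves only by the tool jog_arm, never from a script. Its argument "deltas" is a list of rows, each an object with "fingers": the opening, from 0 (shut) to 1 (fully open); "delta_pos": the shift along the tool's x, y, z normalised to -1 to 1, where 1 is 300 mm, a list of three; "yaw": the turn about the tool's z normalised to -1 to 1, where 1 is pi/4 rad. A call has 1 to 12 rows; each row is the pose to reach, as a shift and turn from the pose commanded when the call began, along the tool's axes at that moment; what a row does not reach only later rows make up. A row lasts 1/10 s, in which the tool goes at most 50 mm and 8.59 degrees, less where a joint would pass 70% of its speed; a pose out of reach is approached as far as the arm can. A call with a number of a shift or a turn outside -1 to 1 is refused whole. A call with a gripper value outside its range is refused whole. The fingers move at their own pace and stop on an object; the grip force is fixed at half the most. Time passes only in rows, so rows that repeat a pose let the fingers close. It gives the time, the measured TCP pose, the force, the opening and the grip force at its end, in the units of the state.
- bot.get_obs(): the state, without advancing time (a new reading comes with each control period).
- bot.camera(name): name is "scene" or "top" or "wrist"; returns a dict with "image" (400x640x3 uint8, red, green, blue), "range_z" (400x640 float32, m along the optical axis (not along the pixel's ray), 0 where there is no reading), "fx", "fy", "cx", "cy" (pixels), "distortion" ([k1, k2, p1, p2, k3] as OpenCV has them; the pictures are not rectified), "rvec" (rotation vector, rad) and "tvec" (3), from world to camera coordinates, as OpenCV has them. Camera axes: x right, y down, z forward; pixel columns grow to the right and rows downward; lengths in m; the calibration is good to about 2 mm. A picture is of the moment at which its call begins.
- bot.job_done(): hands the job in; it is judged then, once.
The state is a dict: "clock": time; "joint_pos": joint angles; "joint_vel": joint speeds; "tau": joint torques, N m; "eef_pos": TCP position; "tool_rot": TCP orientation; "ft_force": force on the tool from outside, world axes, zero at the start; "ft_torque": the same for the moment, N m; "grip_width": finger opening in m; "grasp_force": force on a finger pad.
Only numpy, scipy, OpenCV 4.12 (cv2) and the standard library are available. Lean on these libraries where they do the work, as an engineer would, in place of code of your own. Each camera call takes 0.05 s, during which the arm holds its last target. There are 200 camera calls.

### The job

Get the engine tie link ready for drilling. First flip the jig's raised red stop flag all the way down across the channel; then lay the dark cast-alloy link flat in the open end of the channel, short of the yellow spring roller, and slide it along until it snaps past the roller and rests against the flag. Feel for the snap and stop pushing there so that you do not ram the flag, let go, and leave the other parts on the bench where they are.

Things in the scene. Friction and masses are not known exactly. Their poses are not given: they have to be found in the camera images.
- jig: Blue drilling jig bolted to the bench: base plate 150 (x) by 330 (y) by 12 mm, origin at the centre of its underside. Its y axis runs along the channel, from the open end (-y) to the stop flag (+y). Bed (plate top) at z = 12 mm. Fence along the whole -x side: face at x = -15, 30 wide, top at z = 24. Outer guide: face at x = +21, 16 wide, top at z = 24, only y = -165 to +5. All mm; open above.
- flag (a joint): Angle of the red stop flag (rad): 0 = fully down, level across the channel; 1.57 = upright; 2.1 = leaning back over the fence. Starts raised (1.5 to 2.05). Friction hinge (0.12 N m): stays where left, needs 1 to 3 N at its end. Arm: flat bar 5 to 100 mm from the hinge, 30 mm wide along jig y, 10 mm thick. When down, the blade under it bars the channel: face at jig y = 115 mm, from z = 15 mm up.
- flag_hinge (a point): Middle of the flag's hinge axis, fixed at x = -55, y = 125, z = 55 mm of the jig; the axis is parallel to the jig's y. Grey hinge post around it: x = -75 to -45, y = 102 to 148, top at z = 34 mm, with two thin ears up to z = 65 mm beside the arm.
- flag_tip (a point): Middle of the flag's free end, 100 mm from the hinge axis.
- home (a point): Point on the jig's bed (jig x = 0, y = 35, z = 12 mm) where the origin of the link lies when it is home: against the fence and against the flag. Axes as the jig's.
- roller_rest (a point): Centre of the yellow roller when fully out (radius 6 mm, axis vertical), at x = 14.6, y = 86.5, z = 22 mm of the jig. It juts into the channel and squeezes the link against the fence. Its grey housing: x = 33 to 63, y = 69.5 to 103.5, top at z = 36 mm of the jig.
- catch (a joint): How far the roller is pushed back (m): 0 = fully out, 0.009 = fully in; sprung with 6 N plus 0.6 N per mm. The link's round end meets it about 28 mm before home; pushing past takes a peak of roughly 8 to 16 N in all; resistance drops from about 13 mm before home as the roller falls into the link's waist and draws it towards the flag. Reads 0 to 0.002 with the link home.
- link: Dark alloy tie link: waisted bar 160 mm long (y), 30 wide (x), 30 high (z), about 0.4 kg, same both ways round; starts flat on the bench. Origin at the centre of its underside. Ends round (radius 15 mm, eyes 65 mm from the middle, brass rings on top), waisted to 16 mm wide 50 mm from the middle; the middle 70 mm is plain, 30 mm wide. Must not be pressed on the flag with over 30 N.
- sprocket: Bystander: dark steel cam sprocket lying flat, 90 mm across, 20 mm high at its hub; origin under its centre.
- jar: Bystander: amber jar with a blue cap, 72 mm across, 100 mm high; origin under its centre.
- filter: Bystander: yellow oil filter can, 76 mm across, 88 mm high; origin under its centre.
There are look-alikes about, which are no part of the job. There is more than one size of the link; the job needs the largest.

How it is judged:
By the outcome, as a careful person would: the job done as asked, in the order asked, and still so for the second after the job is handed in, with the robot touching nothing.
It also fails if it takes over 72 s, if anything falls off the work surface, if the arm or the gripper's body presses on something with over 40 N, if the wrist force passes 120 N, or if a joint passes its speed limit or range.

## Working session

There is one attempt and no reset: what is moved stays moved. The work goes in short steps, Python scripts to look and compute and a tool call to move; the robot and the scene stay as the last step left them, time stands still between calls to the robot, and variables do not carry over. Pictures are saved under pics/ and viewed, at most 10 in all, crops included, and the job is handed in when it is done.

Besides the shell and the picture viewer there is one more tool, called as name([rows], argument=value, ...), one row to a line, values as JSON. jog_arm: Moves the arm, as the interface text tells. Scaled input: -1 to 1 covers 300 mm each way for a shift and pi/4 rad each way for a turn. Its arguments: {"type":"object","properties":{"deltas":{"type":"array","items":{"type":"object","properties":{"fingers":{"type":"number"},"delta_pos":{"type":"array","items":{"type":"number"}},"yaw":{"type":"number"}}}}},"required":["deltas"]}

```bash
mkdir -p pics; cat > h.py <<'E'
import numpy as np, cv2, json
from workcell import bot
def cam(n):
    c=bot.camera(n); c['K']=np.array([[c['fx'],0,c['cx']],[0,c['fy'],c['cy']],[0,0,1]],float)
    c['D']=np.array(c['distortion'],float); c['R']=cv2.Rodrigues(np.array(c['rvec'],float))[0]; c['t']=np.array(c['tvec'],float).ravel(); return c
def cloud(c):
    h,w=c['range_z'].shape
    uv=np.stack(np.meshgrid(np.arange(w),np.arange(h)),-1).reshape(-1,1,2).astype(float)
    n=cv2.undistortPoints(uv,c['K'],c['D']).reshape(-1,2)
    z=c['range_z'].reshape(-1,1).astype(float)
    P=(np.hstack([n*z,z])-c['t'])@c['R']
    P[z[:,0]==0]=np.nan
    return P.reshape(h,w,3)
def ray(c,uv,z):
    n=cv2.undistortPoints(np.array(uv,float).reshape(-1,1,2),c['K'],c['D']).reshape(-1,2)
    d=np.hstack([n,np.ones((len(n),1))])@c['R']; o=-c['R'].T@c['t']
    return o+d*((z-o[2])/d[:,2])[:,None]
def save(c,n): cv2.imwrite('pics/'+n,c['image'][:,:,::-1])
E
python3 - <<'E'
from h import *
for n in('top','scene'):
    c=cam(n); save(c,n+'1.png'); np.savez(n+'1.npz',P=cloud(c),im=c['image'])
    print(n,-c['R'].T@c['t'])
o=bot.get_obs(); print({k:np.round(v,3).tolist() for k,v in o.items()})
E
```

```text
top [0.30277993 0.02356313 1.17252553]
scene [1.18666271 0.49279391 1.0981721 ]
{'clock': 0.1, 'joint_pos': [-1.334, 0.241, 0.004, 1.335, -0.0, 1.571], 'joint_vel': [-0.0, -0.002, 0.003, -0.001, -0.001, 0.001], 'tau': [0.0, -37.314, 25.301, 0.011, -0.0, -0.0], 'eef_pos': [0.117, -0.485, 0.23], 'tool_rot': [0.993, 0.118, -0.0, -0.001], 'ft_force': [0.461, 0.148, 0.254], 'ft_torque': [-0.003, 0.058, 0.025], 'grasp_force': 0.0, 'grip_width': 0.085}
```

View pics/top1.png

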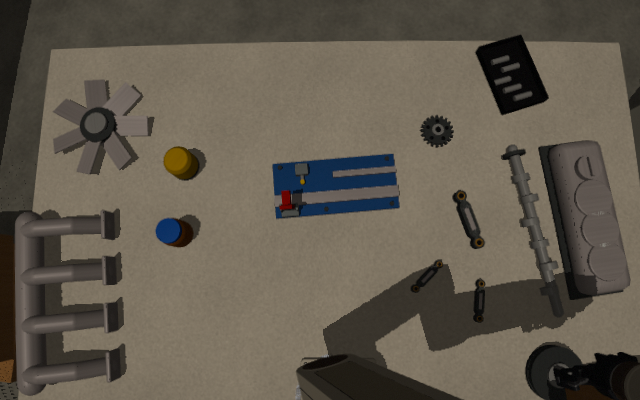

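View pics/scene1.png

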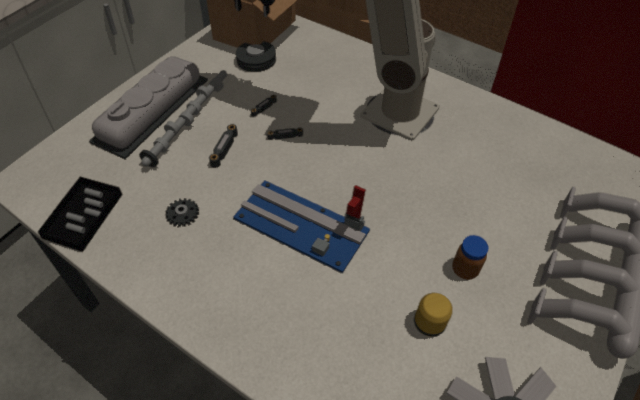

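The top view shows the jig at about (336,186), with its open end to the right and the flag hinge at about (290,202). The largest link is at about (468,219), with smaller look-alikes at (427,276) and (480,300). In the scene view the red flag stands raised at about (356,203).

```bash
cat > meas.py <<'E'
from h import *
d=np.load('top1.npz');P=d['P'];im=d['im']
hsv=cv2.cvtColor(im,cv2.COLOR_RGB2HSV)
v,u=np.mgrid[0:400,0:640]
# jig
m=(hsv[...,0]>100)&(hsv[...,0]<125)&(hsv[...,1]>120)&(u>260)&(u<410)
m|=(u>268)&(u<403)&(v>148)&(v<222)&(P[...,2]>0.008)&(P[...,2]<0.03)
pts=P[m]; 
c=cam('top')
k=cv2.findContours(m.astype(np.uint8),0,1)[0];k=max(k,key=cv2.contourArea).reshape(-1,2)
W=ray(c,k,0.012)
(r)=cv2.minAreaRect(W[:,:2].astype(np.float32)); print('jig rect',r, cv2.boxPoints(r).round(4).tolist())
for n,(a,b,e,f) in {'L1':(445,495,180,255),'L2':(408,448,255,300),'L3':(465,495,272,330)}.items():
    box=(u>a)&(u<b)&(v>e)&(v<f)
    mm=box&(P[...,2]>0.012)
    q=P[mm]; print(n,mm.sum(),np.nanpercentile(q[:,2],[5,50,95]).round(4))
    k=cv2.findContours(mm.astype(np.uint8),0,1)[0];k=max(k,key=cv2.contourArea).reshape(-1,2)
    W=ray(c,k,np.nanmedian(q[:,2])); print(cv2.minAreaRect(W[:,:2].astype(np.float32)))
    ring=box&(hsv[...,0]<22)&(hsv[...,1]>110)&(hsv[...,2]>50)
    nn,l,s,ce=cv2.connectedComponentsWithStats(ring.astype(np.uint8))
    for i in range(1,nn):
        if s[i,4]>5: print('ring',s[i,4],ray(c,[ce[i]],0.03).round(4))
for nm in('top1','scene1'):
    d=np.load(nm+'.npz');P=d['P'];hsv=cv2.cvtColor(d['im'],cv2.COLOR_RGB2HSV)
    red=((hsv[...,0]<6)|(hsv[...,0]>174))&(hsv[...,1]>160)&(hsv[...,2]>60)&(np.abs(P[...,0]-0.45)<0.25)&(np.abs(P[...,1])<0.3)
    q=P[red]; print(nm,red.sum(),'red',np.nanmin(q,0).round(3),np.nanmax(q,0).round(3),np.nanmedian(q,0).round(3))
    t=q[q[:,2]>np.nanmax(q[:,2])-0.01];print('tip',np.nanmean(t,0).round(4))
E
python3 meas.py
```

```text
jig rect ((0.5433445572853088, 0.0023021399974823), (0.15065507590770721, 0.3331347405910492), 4.530045032501221) [[0.45509999990463257, 0.1624000072479248], [0.4814000129699707, -0.1696999967098236], [0.631600022315979, -0.15780000388622284], [0.6053000092506409, 0.17430000007152557]]
L1 737 [0.016  0.029  0.0329]
((0.44792184233665466, -0.3453102707862854), (0.156907856464386, 0.03790179640054703), 18.98865509033203)
ring 37 [[ 0.5108 -0.3269  0.03  ]]
ring 42 [[ 0.3876 -0.3678  0.03  ]]
L2 319 [0.0158 0.0196 0.023 ]
((0.3032047748565674, -0.22984035313129425), (0.02159465290606022, 0.10878964513540268), 43.011451721191406)
ring 16 [[ 0.3343 -0.2602  0.03  ]]
L3 351 [0.0151 0.0194 0.023 ]
((0.23727913200855255, -0.3645974397659302), (0.023394061252474785, 0.10653984546661377), 86.68074798583984)
ring 19 [[ 0.2811 -0.3676  0.03  ]]
top1 159 red [0.46  0.108 0.064] [0.508 0.141 0.158] [0.484 0.123 0.131]
tip [0.4648 0.1211 0.1531]
scene1 98 red [0.461 0.11  0.126] [0.511 0.135 0.159] [0.485 0.125 0.133]
tip [0.4666 0.1222 0.1552]
```

```bash
cat >> h.py <<'E'
# refined jig pose
JC=np.array([0.5433,0.0023]); JA=np.radians(4.53)
def jw(x,y,z=0):
    "jig mm -> world m"
    c,s=np.cos(JA),np.sin(JA); x,y=x/1000,y/1000
    return np.array([JC[0]+c*x-s*y,JC[1]+s*x+c*y,z/1000])
def wj(p):
    c,s=np.cos(JA),np.sin(JA); d=np.array(p[:2])-JC
    return np.array([c*d[0]+s*d[1],-s*d[0]+c*d[1]])*1000
def to(p,ang=None):
    "print norm. deltas from current measured pose to world p, tool x at ang deg"
    from scipy.spatial.transform import Rotation as Ro
    o=bot.get_obs(); R=Ro.from_quat(o['tool_rot']).as_matrix()
    a=np.degrees(np.arctan2(R[1,0],R[0,0]))
    d=R.T@(np.array(p)-o['eef_pos'])/0.3
    y=None if ang is None else round(-((ang-a+180)%360-180)/45,3)
    print('delta',d.round(4).tolist(),'yaw',y,'ang',round(a,2))
def st():
    o=bot.get_obs(); print(round(float(o['clock']),2),'J',np.round(o['joint_pos'],2).tolist(),'tcp',np.round(o['eef_pos'],4).tolist(),'jig',wj(o['eef_pos']).round(1).tolist(),'F',np.round(o['ft_force'],1).tolist(),'w',np.round(o['grip_width'],4),'g',np.round(o['grasp_force'],1))
E
echo
```

jog_arm([
  {"delta_pos":[0.15,0,0],"yaw":0,"fingers":0},
  {"delta_pos":[0.3,0,0],"yaw":0,"fingers":0},
  {"delta_pos":[0.45,0,0],"yaw":0,"fingers":0},
  {"delta_pos":[0.6,0,0],"yaw":0,"fingers":0},
  {"delta_pos":[0.75,0,0],"yaw":0,"fingers":0},
  {"delta_pos":[0.9,-0.1,0],"yaw":0,"fingers":0},
  {"delta_pos":[1,-0.2,0],"yaw":0,"fingers":0},
  {"delta_pos":[1,-0.35,0],"yaw":0,"fingers":0},
  {"delta_pos":[1,-0.5,0],"yaw":0,"fingers":0},
  {"delta_pos":[1,-0.65,0],"yaw":0,"fingers":0},
  {"delta_pos":[1,-0.65,0],"yaw":0,"fingers":0},
])

```text
clock: 1.25
eef_pos: [0.3608, -0.2215, 0.2308]
tool_rot: [0.993, 0.12, -0.001, -0.002]
ft_force: [0.3, 0.3, -0.2]
grip_width: 0.0002
grasp_force: 0.0
```

```bash
python3 -c "
from h import *
st(); to(jw(-115,125,231),4.5)"
```

```text
1.25 J [-0.55, 0.09, -0.18, 1.31, 0.0, 2.35] tcp [0.3608, -0.2215, 0.2308] jig [-199.6, -208.7] F [0.3, 0.3, -0.2] w 0.0002 g 0.0
delta [0.4582, -1.052, 0.0022] yaw 0.208 ang 13.84
```

jog_arm([
  {"delta_pos":[0.45,-0.98,0],"yaw":-0.9,"fingers":0},
  {"delta_pos":[0.45,-0.98,0],"yaw":-0.9,"fingers":0},
  {"delta_pos":[0.45,-0.98,0],"yaw":-0.9,"fingers":0},
  {"delta_pos":[0.45,-0.98,0],"yaw":-0.9,"fingers":0},
  {"delta_pos":[0.45,-0.98,0],"yaw":-0.9,"fingers":0},
  {"delta_pos":[0.45,-0.98,0],"yaw":-0.9,"fingers":0},
  {"delta_pos":[0.45,-0.98,0],"yaw":-0.9,"fingers":0},
  {"delta_pos":[0.45,-0.98,0],"yaw":-0.9,"fingers":0},
  {"delta_pos":[0.45,-0.98,0],"yaw":-0.9,"fingers":0},
  {"delta_pos":[0.45,-0.98,0],"yaw":-0.9,"fingers":0},
])

```text
clock: 2.25
eef_pos: [0.4254, 0.0903, 0.2311]
tool_rot: [0.891, 0.454, -0.0, 0.0]
ft_force: [0.2, -0.1, -0.6]
grip_width: 0.0001
grasp_force: 0.0
```

```bash
python3 -c "
from h import *
st(); to(jw(-115,125,231),94.5)"
```

```text
2.25 J [0.21, 0.11, -0.15, 1.31, -0.0, 2.41] tcp [0.4254, 0.0903, 0.2311] jig [-110.6, 97.0] F [0.2, -0.1, -0.6] w 0.0001 g 0.0
delta [0.0612, -0.0718, 0.0004] yaw -0.9 ang 53.98
```

jog_arm([
  {"delta_pos":[0.06,-0.07,0],"yaw":-0.2,"fingers":0},
  {"delta_pos":[0.06,-0.07,0],"yaw":-0.4,"fingers":0},
  {"delta_pos":[0.06,-0.07,0],"yaw":-0.6,"fingers":0},
  {"delta_pos":[0.06,-0.07,0],"yaw":-0.8,"fingers":0},
  {"delta_pos":[0.06,-0.07,0.1],"yaw":-0.9,"fingers":0},
  {"delta_pos":[0.06,-0.07,0.2],"yaw":-0.9,"fingers":0},
  {"delta_pos":[0.06,-0.07,0.32],"yaw":-0.9,"fingers":0},
  {"delta_pos":[0.06,-0.07,0.32],"yaw":-0.9,"fingers":0},
  {"delta_pos":[0.06,-0.07,0.32],"yaw":-0.9,"fingers":0},
])

```text
clock: 3.15
eef_pos: [0.4188, 0.1171, 0.1356]
tool_rot: [0.679, 0.734, -0.001, -0.0]
ft_force: [-0.6, -0.1, 0.1]
grip_width: 0.0002
grasp_force: 0.0
```

```bash
python3 -c "
from h import *
st()
for th in (1.57,1.3,1.0,.75,.5,.3,.15,0):
    x=-55+80*np.cos(th)-21*np.sin(th); z=55+80*np.sin(th)+5*np.cos(th); print(th,x,z); to(jw(x,125,z),94.5)"
```

```text
3.15 J [0.27, 0.18, -0.33, 1.06, -0.0, 1.77] tcp [0.4188, 0.1171, 0.1356] jig [-115.1, 124.3] F [-0.6, -0.1, 0.1] w 0.0002 g 0.0
1.57 -75.93628720470986 135.00395626810047
delta [0.0025, 0.1304, 0.0019] yaw -0.001 ang 94.45
1.3 -53.834815603794056 133.4221489764984
delta [0.0026, 0.2041, 0.007] yaw -0.001 ang 94.45
1.0 -29.446706211514645 125.01919031397242
delta [0.0027, 0.2854, 0.0349] yaw -0.001 ang 94.45
0.75 -10.779304450584343 113.18954514623583
delta [0.0028, 0.3477, 0.0743] yaw -0.001 ang 94.45
0.5 5.138668640541557 97.7419558977881
delta [0.0029, 0.4008, 0.1257] yaw -0.001 ang 94.45
0.3 15.220994790160344 83.41829897853519
delta [0.003, 0.4345, 0.1734] yaw -0.001 ang 94.45
0.15 20.96348545293779 71.89890598756814
delta [0.003, 0.4537, 0.2118] yaw -0.001 ang 94.45
0 25.0 60.0
delta [0.003, 0.4672, 0.2514] yaw -0.001 ang 94.45
```

jog_arm([
  {"delta_pos":[0,0.05,0],"yaw":0,"fingers":0},
  {"delta_pos":[0,0.09,0],"yaw":0,"fingers":0},
  {"delta_pos":[0,0.13,0],"yaw":0,"fingers":0},
  {"delta_pos":[0,0.17,0.005],"yaw":0,"fingers":0},
  {"delta_pos":[0,0.204,0.007],"yaw":0,"fingers":0},
  {"delta_pos":[0,0.245,0.02],"yaw":0,"fingers":0},
  {"delta_pos":[0,0.285,0.035],"yaw":0,"fingers":0},
  {"delta_pos":[0,0.317,0.054],"yaw":0,"fingers":0},
  {"delta_pos":[0,0.348,0.074],"yaw":0,"fingers":0},
  {"delta_pos":[0,0.375,0.1],"yaw":0,"fingers":0},
  {"delta_pos":[0,0.4,0.125],"yaw":0,"fingers":0},
  {"delta_pos":[0,0.4,0.125],"yaw":0,"fingers":0},
])

```text
clock: 4.35
eef_pos: [0.5388, 0.1277, 0.0961]
tool_rot: [0.678, 0.735, -0.001, -0.0]
ft_force: [-0.9, -1.2, -0.1]
grip_width: -0.0
grasp_force: 0.0
```

```bash
python3 -c "
from h import *
st()
c=cam('scene');save(c,'s2.png')
im=cv2.resize(c['image'][150:300,200:420],None,fx=3,fy=3);cv2.imwrite('pics/s2c.png',im[:,:,::-1])
for x,z in((15,83),(21,72),(25,60),(25,57)): to(jw(x,125,z),94.5)"
```

```text
4.35 J [0.23, 0.44, -0.08, 1.06, -0.0, 1.72] tcp [0.5388, 0.1277, 0.0961] jig [5.4, 125.4] F [-0.9, -1.2, -0.1] w -0.0 g 0.0
delta [-0.0013, 0.0327, 0.046] yaw 0.001 ang 94.56
delta [-0.0013, 0.0528, 0.0826] yaw 0.001 ang 94.56
delta [-0.0013, 0.0662, 0.1226] yaw 0.001 ang 94.56
delta [-0.0013, 0.0662, 0.1326] yaw 0.001 ang 94.56
```

View pics/s2c.png

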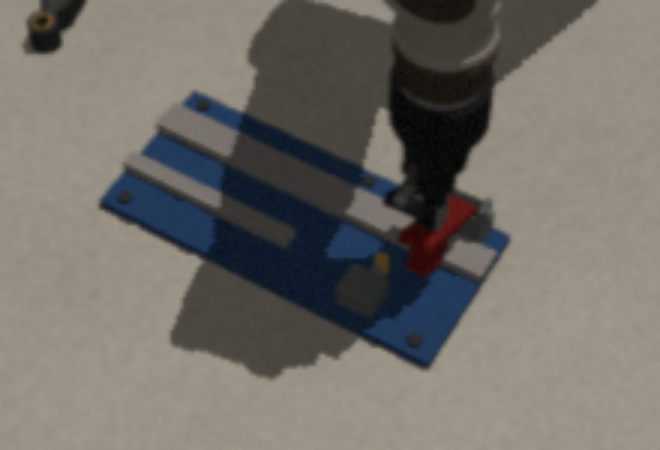

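The crop shows the red flag tilted about halfway down under the fingers, at crop (440,235). Next I press it all the way down.

jog_arm([
  {"delta_pos":[0,0.02,0.025],"yaw":0,"fingers":0},
  {"delta_pos":[0,0.035,0.046],"yaw":0,"fingers":0},
  {"delta_pos":[0,0.045,0.065],"yaw":0,"fingers":0},
  {"delta_pos":[0,0.053,0.083],"yaw":0,"fingers":0},
  {"delta_pos":[0,0.06,0.1],"yaw":0,"fingers":0},
  {"delta_pos":[0,0.066,0.112],"yaw":0,"fingers":0},
  {"delta_pos":[0,0.066,0.121],"yaw":0,"fingers":0},
  {"delta_pos":[0,0.066,0.124],"yaw":0,"fingers":0},
  {"delta_pos":[0,0.066,0.124],"yaw":0,"fingers":0},
])

```text
clock: 5.3
eef_pos: [0.5583, 0.1294, 0.0606]
tool_rot: [0.678, 0.735, -0.0, 0.0]
ft_force: [0.1, -0.2, 0.9]
grip_width: 0.0001
grasp_force: 0.0
```

```bash
python3 -c "
from h import *
st()"
```

```text
5.3 J [0.23, 0.51, -0.07, 1.0, -0.0, 1.72] tcp [0.5583, 0.1294, 0.0606] jig [25.0, 125.5] F [0.1, -0.2, 0.9] w 0.0001 g 0.0
```

jog_arm([
  {"delta_pos":[0,0,0.005],"yaw":0,"fingers":0},
  {"delta_pos":[0,0,0.01],"yaw":0,"fingers":0},
  {"delta_pos":[0,0,0.013],"yaw":0,"fingers":0},
  {"delta_pos":[0,0,0.013],"yaw":0,"fingers":0},
])

```text
clock: 5.7
eef_pos: [0.5586, 0.1294, 0.0598]
tool_rot: [0.678, 0.735, 0.001, 0.001]
ft_force: [-5.0, -1.2, 16.4]
grip_width: 0.0
grasp_force: 8.0
```

jog_arm([
  {"delta_pos":[0,0,-0.15],"yaw":0,"fingers":0},
  {"delta_pos":[0,0,-0.3],"yaw":0,"fingers":0},
  {"delta_pos":[0,0,-0.45],"yaw":0,"fingers":0},
  {"delta_pos":[-0.1,-0.05,-0.6],"yaw":0.1,"fingers":0.3},
  {"delta_pos":[-0.95,-0.2,-0.6],"yaw":0.9,"fingers":1},
  {"delta_pos":[-0.95,-0.2,-0.6],"yaw":0.9,"fingers":1},
  {"delta_pos":[-0.95,-0.2,-0.6],"yaw":0.9,"fingers":1},
  {"delta_pos":[-0.95,-0.2,-0.6],"yaw":0.9,"fingers":1},
  {"delta_pos":[-0.95,-0.2,-0.6],"yaw":0.9,"fingers":1},
  {"delta_pos":[-0.95,-0.2,-0.6],"yaw":0.9,"fingers":1},
  {"delta_pos":[-0.95,-0.2,-0.6],"yaw":0.9,"fingers":1},
  {"delta_pos":[-0.95,-0.2,-0.6],"yaw":0.9,"fingers":1},
])

```text
clock: 6.9
eef_pos: [0.5212, -0.1587, 0.2366]
tool_rot: [0.891, 0.455, 0.0, -0.0]
ft_force: [-0.2, 0.4, -0.2]
grip_width: 0.0854
grasp_force: 0.0
```

```bash
python3 -c "
from h import *
st(); to((0.4492,-0.3474,0.2),18.4)"
```

```text
6.9 J [-0.3, 0.33, 0.14, 1.38, 0.0, 1.9] tcp [0.5212, -0.1587, 0.2366] jig [-34.7, -158.8] F [-0.2, 0.4, -0.2] w 0.0854 g 0.0
delta [-0.6503, 0.1746, 0.1216] yaw 0.793 ang 54.09
```

jog_arm([
  {"delta_pos":[-0.65,0.175,0.12],"yaw":0.793,"fingers":1},
  {"delta_pos":[-0.65,0.175,0.12],"yaw":0.793,"fingers":1},
  {"delta_pos":[-0.65,0.175,0.12],"yaw":0.793,"fingers":1},
  {"delta_pos":[-0.65,0.175,0.12],"yaw":0.793,"fingers":1},
  {"delta_pos":[-0.65,0.175,0.12],"yaw":0.793,"fingers":1},
  {"delta_pos":[-0.65,0.175,0.12],"yaw":0.793,"fingers":1},
  {"delta_pos":[-0.65,0.175,0.12],"yaw":0.793,"fingers":1},
  {"delta_pos":[-0.65,0.175,0.12],"yaw":0.793,"fingers":1},
])

```text
clock: 7.7
eef_pos: [0.4506, -0.3462, 0.2012]
tool_rot: [0.987, 0.162, 0.0, 0.0]
ft_force: [-0.1, 0.3, 0.6]
grip_width: 0.0855
grasp_force: 0.0
```

```bash
python3 - <<'E'
from h import *
st()
c=cam('wrist');save(c,'w1.png');P=cloud(c);np.savez('w1.npz',P=P,im=c['image'])
z=P[...,2]; m=(z>0.024)&(z<0.036)&(np.hypot(P[...,0]-.449,P[...,1]+.347)<.1)
k=cv2.findContours(m.astype(np.uint8),0,1)[0];k=max(k,key=cv2.contourArea).reshape(-1,2)
W=ray(c,k,0.03);print(cv2.minAreaRect(W[:,:2].astype(np.float32)),W.mean(0))
# top view of the jig, flag down
c=cam('top');im=c['image'];hsv=cv2.cvtColor(im,cv2.COLOR_RGB2HSV);P=cloud(c)
v,u=np.mgrid[0:400,0:640]
red=((hsv[...,0]<6)|(hsv[...,0]>174))&(hsv[...,1]>160)&(hsv[...,2]>60)&(u>250)&(u<420)&(v>130)&(v<240)
k=cv2.findContours(red.astype(np.uint8),0,1)[0];k=max(k,key=cv2.contourArea).reshape(-1,2)
b=cv2.boxPoints(cv2.minAreaRect(ray(c,k,0.06)[:,:2].astype(np.float32)));print('flag jig',[wj(p).round(1).tolist() for p in b], np.nanmedian(P[red][:,2]))
im=cv2.resize(im[130:240,250:430],None,fx=4,fy=4);cv2.imwrite('pics/t2.png',im[:,:,::-1])
E
```

```text
7.7 J [-0.66, 0.39, 0.13, 1.32, 0.0, 2.16] tcp [0.4506, -0.3462, 0.2012] jig [-119.9, -340.1] F [-0.1, 0.3, 0.6] w 0.0855 g 0.0
((0.4485856592655182, -0.3493622839450836), (0.15893320739269257, 0.029521280899643898), 17.788963317871094) [ 0.4520065 -0.3479876  0.03     ]
flag jig [[-46.6, 139.6], [-46.6, 111.2], [44.9, 111.2], [44.9, 139.7]] 0.05912303581132365
```

View pics/w1.png

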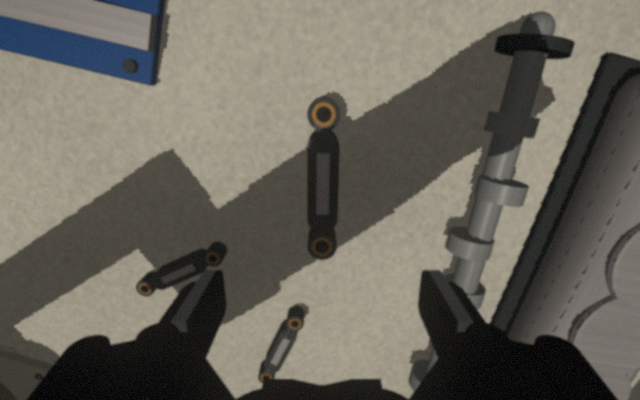

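View pics/t2.png

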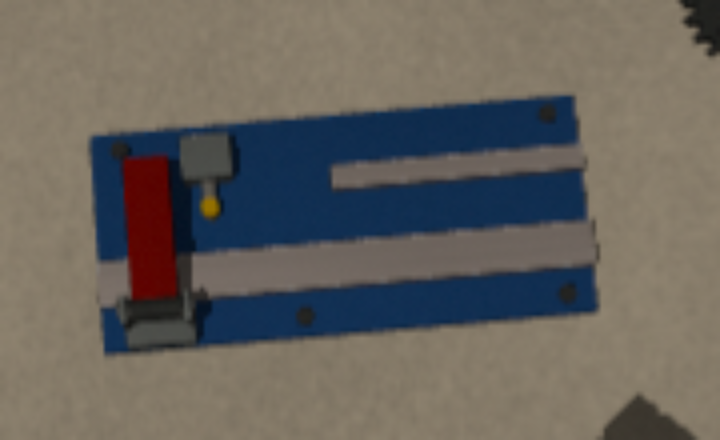

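The link is at (322,180) in the wrist view and measures 159 x 29.5 mm, so it is the largest. In the top crop the flag lies level across the channel at (150,230).

```bash
python3 -c "
from h import *
to((0.4487,-0.3488,0.015),18.0)"
```

```text
delta [-0.0081, 0.0048, 0.6207] yaw 0.013 ang 18.58
```

jog_arm([
  {"delta_pos":[-0.008,0.005,0.12],"yaw":0.013,"fingers":0.8},
  {"delta_pos":[-0.008,0.005,0.24],"yaw":0.013,"fingers":0.8},
  {"delta_pos":[-0.008,0.005,0.36],"yaw":0.013,"fingers":0.8},
  {"delta_pos":[-0.008,0.005,0.48],"yaw":0.013,"fingers":0.8},
  {"delta_pos":[-0.008,0.005,0.56],"yaw":0.013,"fingers":0.8},
  {"delta_pos":[-0.008,0.005,0.6],"yaw":0.013,"fingers":0.8},
  {"delta_pos":[-0.008,0.005,0.62],"yaw":0.013,"fingers":0.8},
  {"delta_pos":[-0.008,0.005,0.62],"yaw":0.013,"fingers":0.8},
])

```text
clock: 8.6
eef_pos: [0.448, -0.3502, 0.0149]
tool_rot: [0.988, 0.155, 0.0, 0.0]
ft_force: [0.5, -0.7, 0.2]
grip_width: 0.0681
grasp_force: 0.0
```

jog_arm([
  {"delta_pos":[0,0,0],"yaw":0,"fingers":0.5},
  {"delta_pos":[0,0,0],"yaw":0,"fingers":0.3},
  {"delta_pos":[0,0,0],"yaw":0,"fingers":0.1},
  {"delta_pos":[0,0,0],"yaw":0,"fingers":0},
  {"delta_pos":[0,0,0],"yaw":0,"fingers":0},
  {"delta_pos":[0,0,0],"yaw":0,"fingers":0},
])

```text
clock: 9.2
eef_pos: [0.4483, -0.3506, 0.0163]
tool_rot: [0.988, 0.155, 0.001, 0.001]
ft_force: [-0.1, 1.9, 6.0]
grip_width: 0.0285
grasp_force: 61.6
```

jog_arm([
  {"delta_pos":[0,0,-0.05],"yaw":0,"fingers":0},
  {"delta_pos":[0,0,-0.15],"yaw":0,"fingers":0},
  {"delta_pos":[0,0,-0.3],"yaw":0,"fingers":0},
  {"delta_pos":[0,0,-0.4],"yaw":0,"fingers":0},
  {"delta_pos":[0,0,-0.4],"yaw":-0.15,"fingers":0},
  {"delta_pos":[0,0,-0.4],"yaw":-0.3,"fingers":0},
  {"delta_pos":[0,0,-0.4],"yaw":-0.45,"fingers":0},
  {"delta_pos":[0,0,-0.4],"yaw":-0.6,"fingers":0},
  {"delta_pos":[0,0,-0.4],"yaw":-0.75,"fingers":0},
  {"delta_pos":[0,0,-0.4],"yaw":-0.85,"fingers":0},
  {"delta_pos":[0,0,-0.4],"yaw":-0.85,"fingers":0},
])

```text
clock: 10.3
eef_pos: [0.4469, -0.3501, 0.134]
tool_rot: [0.883, 0.47, -0.0, -0.001]
ft_force: [-0.3, -0.6, -3.5]
grip_width: 0.0285
grasp_force: 60.4
```

```bash
python3 -c "
from h import *
st(); to(jw(2,-30,135),94.5)"
```

```text
10.3 J [-0.66, 0.43, 0.02, 1.16, -0.0, 1.5] tcp [0.4469, -0.3501, 0.134] jig [-123.9, -343.7] F [-0.3, -0.6, -3.5] w 0.0285 g 60.4
delta [1.0796, -0.3224, -0.0029] yaw -0.855 ang 56.03
```

jog_arm([
  {"delta_pos":[0.13,-0.04,0],"yaw":-0.1,"fingers":0},
  {"delta_pos":[0.26,-0.08,0],"yaw":-0.2,"fingers":0},
  {"delta_pos":[0.39,-0.12,0],"yaw":-0.3,"fingers":0},
  {"delta_pos":[0.52,-0.16,0],"yaw":-0.4,"fingers":0},
  {"delta_pos":[0.65,-0.2,0],"yaw":-0.5,"fingers":0},
  {"delta_pos":[0.78,-0.24,0],"yaw":-0.6,"fingers":0},
  {"delta_pos":[0.9,-0.28,0],"yaw":-0.7,"fingers":0},
  {"delta_pos":[1,-0.322,0],"yaw":-0.8,"fingers":0},
  {"delta_pos":[1,-0.322,0],"yaw":-0.855,"fingers":0},
  {"delta_pos":[1,-0.322,0],"yaw":-0.855,"fingers":0},
  {"delta_pos":[1,-0.322,0],"yaw":-0.855,"fingers":0},
])

```text
clock: 11.4
eef_pos: [0.5346, -0.0478, 0.1344]
tool_rot: [0.679, 0.734, -0.0, -0.0]
ft_force: [0.9, -0.3, -4.3]
grip_width: 0.0283
grasp_force: 60.4
```

```bash
python3 - <<'E'
from h import *
st(); to(jw(2,-30,60),94.5)
c=cam('top');P=cloud(c);save(c,'t3.png')
im=c['image'];hsv=cv2.cvtColor(im,cv2.COLOR_RGB2HSV)
c2=cam('wrist');save(c2,'w2.png');P=cloud(c2);hsv=cv2.cvtColor(c2['image'],cv2.COLOR_RGB2HSV)
r=(hsv[...,0]<25)&(hsv[...,1]>90)&(hsv[...,2]>50)&(P[...,2]>0.1)
n,l,s,ce=cv2.connectedComponentsWithStats(r.astype(np.uint8))
for i in range(1,n):
    if s[i,4]>20:
        q=np.nanmedian(P[l==i],0);print(s[i,4],ce[i].round(),q.round(4),wj(q).round(1))
E
```

```text
11.4 J [-0.09, 0.37, -0.07, 1.13, -0.0, 1.4] tcp [0.5346, -0.0478, 0.1344] jig [-12.6, -49.2] F [0.9, -0.3, -4.3] w 0.0283 g 60.4
delta [0.0642, 0.0489, 0.2481] yaw -0.002 ang 94.41
1622 [322. 137.] [0.5307 0.0158 0.1485] [-11.5  14.5]
```

View pics/w2.png

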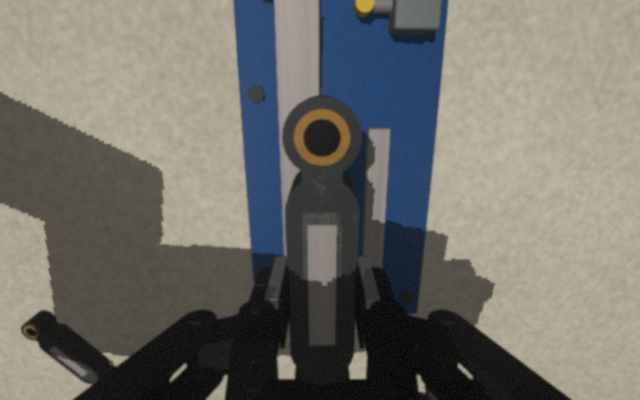

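jog_arm([
  {"delta_pos":[0.03,0.025,0],"yaw":0,"fingers":0},
  {"delta_pos":[0.064,0.0505,0.03],"yaw":0,"fingers":0},
  {"delta_pos":[0.064,0.0505,0.1],"yaw":0,"fingers":0},
  {"delta_pos":[0.064,0.0505,0.18],"yaw":0,"fingers":0},
  {"delta_pos":[0.064,0.0505,0.25],"yaw":0,"fingers":0},
  {"delta_pos":[0.064,0.0505,0.25],"yaw":0,"fingers":0},
])

```text
clock: 12.1
eef_pos: [0.5458, -0.0264, 0.0558]
tool_rot: [0.679, 0.735, -0.002, -0.003]
ft_force: [-1.8, -0.4, -4.4]
grip_width: 0.0288
grasp_force: 60.4
```

```bash
python3 - <<'E'
from h import *
st(); to(jw(2.5,-30,36),94.5)
c2=cam('wrist');save(c2,'w3.png')
P=cloud(c2);hsv=cv2.cvtColor(c2['image'],cv2.COLOR_RGB2HSV)
r=(hsv[...,0]<25)&(hsv[...,1]>90)&(hsv[...,2]>50)&(P[...,2]>0.055)
n,l,s,ce=cv2.connectedComponentsWithStats(r.astype(np.uint8))
for i in range(1,n):
    if s[i,4]>100:
        q=np.nanmedian(P[l==i],0);print(s[i,4],ce[i].round(),q.round(4),wj(q).round(1))
# fence top edges in wrist cloud, jig frame, near jig y 60..75
J=np.stack([P[...,0],P[...,1]],-1).reshape(-1,2); A=np.array([wj(p) for p in J]); z=P[...,2].ravel()
for lo,hi in((-15,-8),(20,40),(40,60)):
    m=(A[:,1]>lo)&(A[:,1]<hi)&(z>.019)&(z<.028)
    h,e=np.histogram(A[m,0],np.arange(-60,60,3)); print(lo,[(int(a),int(b)) for a,b in zip(e,h) if b>0])
E
```

```text
12.1 J [-0.05, 0.47, -0.14, 0.96, 0.0, 1.44] tcp [0.5458, -0.0264, 0.0558] jig [0.2, -28.8] F [-1.8, -0.4, -4.4] w 0.0288 g 60.4
delta [-0.0042, 0.0081, 0.066] yaw 0.001 ang 94.53
1617 [322. 137.] [0.5417 0.0376 0.0699] [ 1.2 35.3]
-15 [(-45, 34), (-42, 66), (-39, 66), (-36, 66), (-33, 68), (-30, 67), (-27, 70), (-24, 62), (-21, 35), (21, 49), (24, 64), (27, 69), (30, 66), (33, 65), (36, 50)]
20 [(-45, 85), (-42, 230), (-39, 230), (-36, 234), (-33, 233), (-30, 234), (-27, 230), (-24, 234), (-21, 167), (-18, 14)]
40 [(-45, 95), (-42, 257), (-39, 259), (-36, 260), (-33, 259), (-30, 255), (-27, 261), (-24, 258), (-21, 259), (-18, 257), (-15, 136)]
```

View pics/w3.png

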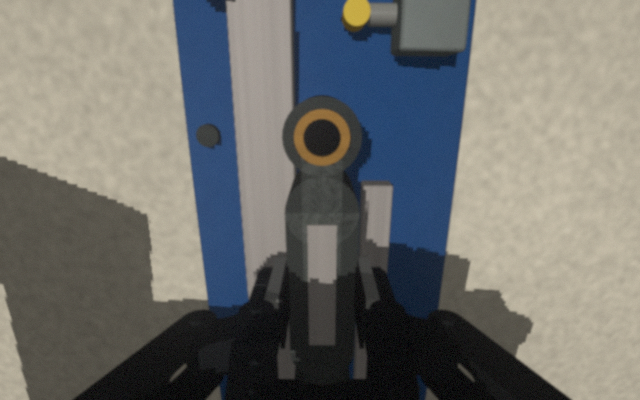

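The ring is at (322,137), with the fence to its left and the guide to its right at (377,200). Shifting about 2.5 mm in jig +x centres the link, and then I lower it.

jog_arm([
  {"delta_pos":[-0.004,0.0088,0.01],"yaw":0,"fingers":0},
  {"delta_pos":[-0.004,0.0088,0.03],"yaw":0,"fingers":0},
  {"delta_pos":[-0.004,0.0088,0.05],"yaw":0,"fingers":0},
  {"delta_pos":[-0.004,0.0088,0.066],"yaw":0,"fingers":0},
  {"delta_pos":[-0.004,0.0088,0.076],"yaw":0,"fingers":0},
  {"delta_pos":[-0.004,0.0088,0.082],"yaw":0,"fingers":0},
  {"delta_pos":[-0.004,0.0088,0.082],"yaw":0,"fingers":0},
])

```text
clock: 12.85
eef_pos: [0.551, -0.0282, 0.0348]
tool_rot: [0.679, 0.734, -0.0, -0.0]
ft_force: [-0.3, 0.2, -4.6]
grip_width: 0.0281
grasp_force: 60.5
```

```bash
python3 -c "
from h import *
st(); to(jw(2.5,-30,28),94.5)"
```

```text
12.85 J [-0.05, 0.5, -0.16, 0.91, -0.0, 1.44] tcp [0.551, -0.0282, 0.0348] jig [5.3, -31.0] F [-0.3, 0.2, -4.6] w 0.0281 g 60.5
delta [0.0035, -0.0092, 0.0228] yaw 0.0 ang 94.52
```

jog_arm([
  {"delta_pos":[0,-0.0085,0],"yaw":0,"fingers":0},
  {"delta_pos":[0,-0.0085,0.01],"yaw":0,"fingers":0},
  {"delta_pos":[0,-0.0085,0.015],"yaw":0,"fingers":0},
  {"delta_pos":[0,-0.0085,0.018],"yaw":0,"fingers":0},
  {"delta_pos":[0,-0.0085,0.02],"yaw":0,"fingers":0},
  {"delta_pos":[0,-0.0085,0.02],"yaw":0,"fingers":0},
  {"delta_pos":[0,-0.0085,0.02],"yaw":0,"fingers":0},
])

```text
clock: 13.55
eef_pos: [0.5488, -0.0284, 0.0291]
tool_rot: [0.679, 0.734, 0.0, 0.0]
ft_force: [0.0, -0.1, -4.1]
grip_width: 0.0283
grasp_force: 60.5
```

```bash
python3 -c "
from h import *
st(); to(jw(2.5,-30,28),94.5)"
```

```text
13.55 J [-0.05, 0.51, -0.17, 0.9, 0.0, 1.44] tcp [0.5488, -0.0284, 0.0291] jig [3.0, -31.0] F [0.0, -0.1, -4.1] w 0.0283 g 60.5
delta [0.0035, -0.0018, 0.0037] yaw 0.0 ang 94.52
```

jog_arm([
  {"delta_pos":[0,0,0.0015],"yaw":0,"fingers":0},
  {"delta_pos":[0,0,0.003],"yaw":0,"fingers":0},
  {"delta_pos":[0,0,0.0045],"yaw":0,"fingers":0},
  {"delta_pos":[0,0,0.0045],"yaw":0,"fingers":0},
])

```text
clock: 13.95
eef_pos: [0.5488, -0.0285, 0.0283]
tool_rot: [0.679, 0.734, 0.0, 0.0]
ft_force: [-1.8, 0.6, 0.7]
grip_width: 0.0285
grasp_force: 61.1
```

jog_arm([
  {"delta_pos":[0,0,0.0],"yaw":0,"fingers":0.5},
  {"delta_pos":[0,0,0],"yaw":0,"fingers":0.65},
  {"delta_pos":[0,0,0],"yaw":0,"fingers":0.65},
  {"delta_pos":[0,0,-0.05],"yaw":0,"fingers":0.65},
  {"delta_pos":[0,0,-0.12],"yaw":0,"fingers":0.65},
  {"delta_pos":[0,0,-0.24],"yaw":0,"fingers":0.65},
  {"delta_pos":[0,0,-0.24],"yaw":0,"fingers":0.65},
])

```text
clock: 14.65
eef_pos: [0.5527, -0.0286, 0.1048]
tool_rot: [0.679, 0.734, 0.003, 0.004]
ft_force: [1.4, -0.2, 0.5]
grip_width: 0.0558
grasp_force: 0.0
```

```bash
cat > ring.py <<'E'
from h import *
st()
c=cam('top');hsv=cv2.cvtColor(c['image'],cv2.COLOR_RGB2HSV)
P=ray(c,np.stack(np.meshgrid(np.arange(640),np.arange(400)),-1).reshape(-1,2),0.042)
A=np.array([wj(p) for p in P]).reshape(400,640,2)
box=(np.abs(A[...,0])<25)&(np.abs(A[...,1])<165)
d=box&(hsv[...,0]<28)&(hsv[...,1]>90)&(hsv[...,2]>45)
n,l,s,ce=cv2.connectedComponentsWithStats(d.astype(np.uint8))
for i in range(1,n):
    if s[i,4]>4: print('orange',s[i,4],A[l==i].mean(0).round(1))
E
python3 ring.py; python3 -c "
from h import *
to(jw(3,-150,100),94.5)"
```

```text
14.65 J [-0.05, 0.42, -0.08, 1.06, 0.0, 1.44] tcp [0.5527, -0.0286, 0.1048] jig [6.9, -31.6] F [1.4, -0.2, 0.5] w 0.0558 g 0.0
orange 210 [ -0.6 126.6]
orange 24 [13.1 86. ]
orange 25 [ 5.4 38.4]
delta [-0.3954, -0.0086, 0.0092] yaw 0.0 ang 94.52
```

jog_arm([
  {"delta_pos":[-0.13,-0.005,0.01],"yaw":0,"fingers":0.3},
  {"delta_pos":[-0.26,-0.01,0.01],"yaw":0,"fingers":0},
  {"delta_pos":[-0.395,-0.013,0.01],"yaw":0,"fingers":0},
  {"delta_pos":[-0.395,-0.013,0.01],"yaw":0,"fingers":0},
  {"delta_pos":[-0.395,-0.013,0.1],"yaw":0,"fingers":0},
  {"delta_pos":[-0.395,-0.013,0.18],"yaw":0,"fingers":0},
  {"delta_pos":[-0.395,-0.013,0.22],"yaw":0,"fingers":0},
  {"delta_pos":[-0.395,-0.013,0.22],"yaw":0,"fingers":0},
  {"delta_pos":[-0.395,-0.013,0.22],"yaw":0,"fingers":0},
])

```text
clock: 15.6
eef_pos: [0.5543, -0.1465, 0.0338]
tool_rot: [0.678, 0.735, -0.0, -0.0]
ft_force: [0.7, 0.9, 0.1]
grip_width: -0.0002
grasp_force: 0.0
```

```bash
python3 ring.py; python3 -c "
from h import *
to(jw(2,-116,30),94.5)"
```

```text
15.6 J [-0.26, 0.54, -0.09, 0.94, 0.0, 1.23] tcp [0.5543, -0.1465, 0.0338] jig [-0.8, -149.2] F [0.7, 0.9, 0.1] w -0.0002 g 0.0
orange 44 [  5.3 -96.1]
orange 210 [ -0.6 126.6]
orange 24 [13.1 86. ]
orange 45 [ 4.1 33.7]
delta [0.1115, 0.0072, 0.0152] yaw 0.001 ang 94.55
```

jog_arm([
  {"delta_pos":[0.03,0.007,0.01],"yaw":0,"fingers":0},
  {"delta_pos":[0.06,0.007,0.012],"yaw":0,"fingers":0},
  {"delta_pos":[0.08,0.007,0.012],"yaw":0,"fingers":0},
  {"delta_pos":[0.1,0.007,0.012],"yaw":0,"fingers":0},
  {"delta_pos":[0.12,0.007,0.012],"yaw":0,"fingers":0},
  {"delta_pos":[0.14,0.007,0.012],"yaw":0,"fingers":0},
  {"delta_pos":[0.16,0.007,0.012],"yaw":0,"fingers":0},
  {"delta_pos":[0.18,0.007,0.012],"yaw":0,"fingers":0},
  {"delta_pos":[0.18,0.007,0.012],"yaw":0,"fingers":0},
])

```text
clock: 16.55
eef_pos: [0.5521, -0.0918, 0.0303]
tool_rot: [0.678, 0.735, 0.0, -0.0]
ft_force: [1.0, 0.1, 0.8]
grip_width: 0.0002
grasp_force: 0.2
```

```bash
python3 ring.py
```

```text
16.55 J [-0.17, 0.52, -0.14, 0.91, 0.0, 1.33] tcp [0.5521, -0.0918, 0.0303] jig [1.3, -94.5] F [1.0, 0.1, 0.8] w 0.0002 g 0.2
orange 211 [ -0.5 126.7]
orange 24 [13.1 86. ]
orange 44 [ 3.8 61.7]
```

jog_arm([
  {"delta_pos":[0.01,0,0],"yaw":0,"fingers":0},
  {"delta_pos":[0.02,0,0],"yaw":0,"fingers":0},
  {"delta_pos":[0.03,0,0],"yaw":0,"fingers":0},
  {"delta_pos":[0.037,0,0],"yaw":0,"fingers":0},
  {"delta_pos":[0.043,0,0],"yaw":0,"fingers":0},
  {"delta_pos":[0.05,0,0],"yaw":0,"fingers":0},
])

```text
clock: 17.2
eef_pos: [0.5512, -0.0801, 0.0303]
tool_rot: [0.679, 0.734, -0.002, 0.002]
ft_force: [1.0, -11.6, -0.3]
grip_width: -0.0
grasp_force: 5.9
```

jog_arm([
  {"delta_pos":[0.006,0,0],"yaw":0,"fingers":0},
  {"delta_pos":[0.012,0,0],"yaw":0,"fingers":0},
  {"delta_pos":[0.018,0,0],"yaw":0,"fingers":0},
])

```text
clock: 17.5
eef_pos: [0.5515, -0.0763, 0.0306]
tool_rot: [0.68, 0.734, -0.002, 0.003]
ft_force: [1.6, -12.7, 0.2]
grip_width: -0.0004
grasp_force: 6.3
```

jog_arm([
  {"delta_pos":[0.006,0,0],"yaw":0,"fingers":0},
  {"delta_pos":[0.01,0,0],"yaw":0,"fingers":0},
])

```text
clock: 17.7
eef_pos: [0.5512, -0.0731, 0.0306]
tool_rot: [0.68, 0.734, -0.002, 0.003]
ft_force: [1.2, -11.8, -0.3]
grip_width: -0.0001
grasp_force: 5.8
```

```bash
python3 ring.py
```

```text
17.7 J [-0.13, 0.51, -0.15, 0.9, -0.01, 1.37] tcp [0.5512, -0.0731, 0.0306] jig [1.9, -75.7] F [1.2, -11.8, -0.3] w -0.0001 g 5.8
orange 62 [ 7.6 82.1]
orange 208 [ -0.6 126.8]
```

jog_arm([
  {"delta_pos":[0.006,0,0],"yaw":0,"fingers":0},
  {"delta_pos":[0.012,0,0],"yaw":0,"fingers":0},
])

```text
clock: 17.95
eef_pos: [0.5508, -0.0691, 0.0305]
tool_rot: [0.68, 0.734, -0.002, 0.003]
ft_force: [1.8, -9.9, -1.0]
grip_width: 0.0001
grasp_force: 5.1
```

jog_arm([
  {"delta_pos":[0.006,0,0],"yaw":0,"fingers":0},
  {"delta_pos":[0.01,0,0],"yaw":0,"fingers":0},
])

```text
clock: 18.15
eef_pos: [0.5503, -0.0652, 0.0303]
tool_rot: [0.679, 0.734, -0.001, 0.002]
ft_force: [2.1, -8.2, -1.2]
grip_width: -0.0002
grasp_force: 4.1
```

jog_arm([
  {"delta_pos":[0.006,0,0],"yaw":0,"fingers":0},
])

```text
clock: 18.25
eef_pos: [0.5501, -0.0631, 0.0303]
tool_rot: [0.679, 0.734, -0.001, 0.002]
ft_force: [2.1, -6.4, -1.2]
grip_width: -0.0
grasp_force: 3.6
```

```bash
python3 ring.py
```

```text
18.25 J [-0.11, 0.51, -0.16, 0.9, -0.0, 1.38] tcp [0.5501, -0.0631, 0.0303] jig [1.6, -65.8] F [2.1, -6.4, -1.2] w -0.0 g 3.6
orange 18 [20.3 85.8]
orange 209 [ -0.7 126.7]
orange 43 [ 1.7 90. ]
```

jog_arm([
  {"delta_pos":[0.006,0,0],"yaw":0,"fingers":0},
])

```text
clock: 18.4
eef_pos: [0.5498, -0.0609, 0.0302]
tool_rot: [0.679, 0.734, -0.001, 0.001]
ft_force: [1.2, -6.5, -0.5]
grip_width: -0.0001
grasp_force: 3.0
```

jog_arm([
  {"delta_pos":[0.005,0,0],"yaw":0,"fingers":0},
])

```text
clock: 18.5
eef_pos: [0.5495, -0.0589, 0.0301]
tool_rot: [0.679, 0.734, -0.0, 0.001]
ft_force: [1.4, -4.2, 0.3]
grip_width: 0.0
grasp_force: 2.4
```

```bash
python3 ring.py
```

```text
18.5 J [-0.11, 0.51, -0.16, 0.9, -0.0, 1.39] tcp [0.5495, -0.0589, 0.0301] jig [1.4, -61.5] F [1.4, -4.2, 0.3] w 0.0 g 2.4
orange 64 [ 7.2 91.3]
orange 209 [ -0.7 126.7]
```

jog_arm([
  {"delta_pos":[0.005,0,0],"yaw":0,"fingers":0},
])

```text
clock: 18.65
eef_pos: [0.5493, -0.0567, 0.0301]
tool_rot: [0.679, 0.734, -0.0, 0.0]
ft_force: [2.3, -3.6, -0.6]
grip_width: -0.0004
grasp_force: 1.8
```

jog_arm([
  {"delta_pos":[0.005,0,0],"yaw":0,"fingers":0},
])

```text
clock: 18.75
eef_pos: [0.549, -0.0545, 0.0301]
tool_rot: [0.679, 0.734, 0.0, -0.0]
ft_force: [1.2, -3.3, -0.2]
grip_width: 0.0002
grasp_force: 1.1
```

```bash
python3 ring.py
```

```text
18.75 J [-0.1, 0.51, -0.16, 0.9, 0.0, 1.39] tcp [0.549, -0.0545, 0.0301] jig [1.2, -57.1] F [1.2, -3.3, -0.2] w 0.0002 g 1.1
orange 209 [ -0.5 126.7]
orange 58 [ 6.8 93.5]
```

jog_arm([
  {"delta_pos":[0.003,0,0],"yaw":0,"fingers":0},
])

```text
clock: 18.9
eef_pos: [0.5488, -0.0533, 0.0301]
tool_rot: [0.678, 0.735, 0.0, -0.0]
ft_force: [0.7, -1.4, -0.8]
grip_width: 0.0002
grasp_force: 0.7
```

```bash
sed -i 's/box=(np.abs(A\[...,0\])<25)/box=(A[...,0]>-25)\&(A[...,0]<8)/' ring.py; python3 ring.py
```

```text
18.9 J [-0.1, 0.51, -0.16, 0.9, 0.0, 1.39] tcp [0.5488, -0.0533, 0.0301] jig [1.1, -55.9] F [0.7, -1.4, -0.8] w 0.0002 g 0.7
orange 141 [ -8.9 127. ]
orange 22 [-3.1 96.5]
```

jog_arm([
  {"delta_pos":[0.003,0,0],"yaw":0,"fingers":0},
])

```text
clock: 19.05
eef_pos: [0.5487, -0.0528, 0.0301]
tool_rot: [0.679, 0.735, -0.0, -0.0]
ft_force: [1.0, -1.6, 0.5]
grip_width: 0.0
grasp_force: 1.5
```

jog_arm([
  {"delta_pos":[0.003,0,0],"yaw":0,"fingers":0},
])

```text
clock: 19.15
eef_pos: [0.5487, -0.0527, 0.0301]
tool_rot: [0.679, 0.734, -0.001, 0.001]
ft_force: [0.1, -5.1, -0.5]
grip_width: 0.0001
grasp_force: 2.6
```

```bash
python3 - <<'E'
from h import *
st();c=cam('top');im=cv2.resize(c['image'][140:225,265:405],None,fx=5,fy=5,interpolation=cv2.INTER_CUBIC);cv2.imwrite('pics/t5.png',im[:,:,::-1])
E
```

```text
19.15 J [-0.09, 0.51, -0.16, 0.9, -0.0, 1.4] tcp [0.5487, -0.0527, 0.0301] jig [1.1, -55.2] F [0.1, -5.1, -0.5] w 0.0001 g 2.6
```

View pics/t5.png

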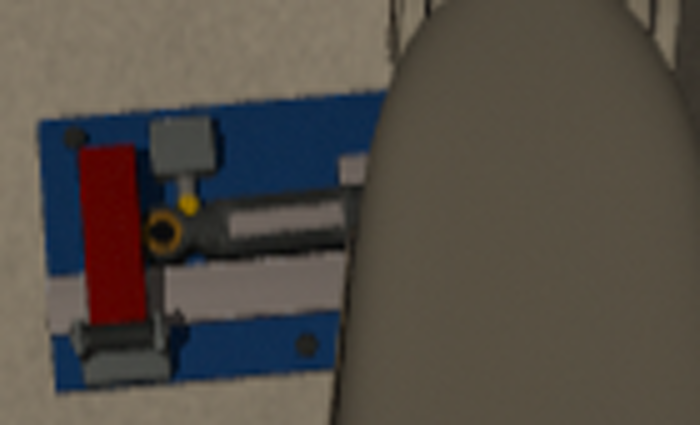

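The link's ring at crop (163,232) is against the red flag and the roller at (190,203) sits in its waist. The force has risen to 5 N with no movement, so the link is seated. I back off now.

jog_arm([
  {"delta_pos":[-0.03,0,0],"yaw":0,"fingers":0},
  {"delta_pos":[-0.1,0,0],"yaw":0,"fingers":0},
  {"delta_pos":[-0.15,0,-0.1],"yaw":0,"fingers":0},
  {"delta_pos":[-0.2,0,-0.25],"yaw":0,"fingers":0},
  {"delta_pos":[-0.4,-0.2,-0.4],"yaw":0,"fingers":0},
  {"delta_pos":[-0.6,-0.4,-0.5],"yaw":0,"fingers":0},
  {"delta_pos":[-0.8,-0.4,-0.5],"yaw":0,"fingers":0},
  {"delta_pos":[-0.8,-0.4,-0.5],"yaw":0,"fingers":0},
  {"delta_pos":[-0.8,-0.4,-0.5],"yaw":0,"fingers":0},
])

```text
clock: 20.1
eef_pos: [0.4469, -0.3033, 0.1814]
tool_rot: [0.679, 0.734, 0.001, 0.001]
ft_force: [0.7, 1.5, 0.6]
grip_width: 0.0
grasp_force: 0.0
```

```bash
python3 ring.py; python3 - <<'E'
from h import *
c=cam('top');im=cv2.resize(c['image'][140:225,265:405],None,fx=5,fy=5,interpolation=cv2.INTER_CUBIC);cv2.imwrite('pics/t6.png',im[:,:,::-1])
E
```

```text
20.1 J [-0.6, 0.34, 0.02, 1.24, 0.0, 0.9] tcp [0.4469, -0.3033, 0.1814] jig [-120.2, -297.0] F [0.7, 1.5, 0.6] w 0.0 g 0.0
orange 29 [ -0.5 -29.3]
orange 142 [ -8.9 126.9]
orange 24 [-2.3 96.7]
```

View pics/t6.png

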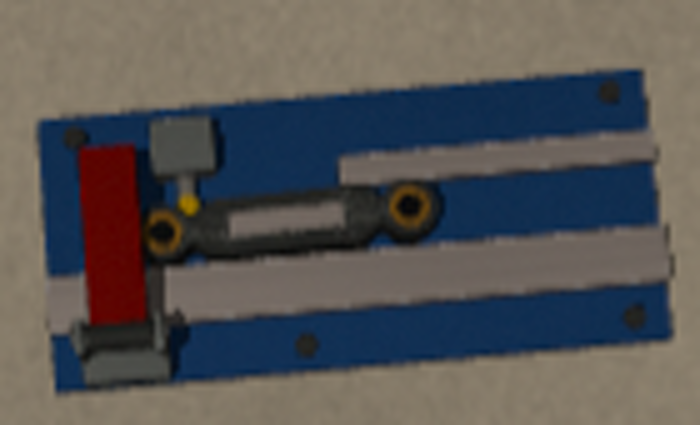

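The flag is down and the link touches it at (163,232). The rear ring at (410,205) stands about 3 mm off the fence, so I will nudge the rear end against it from the side.

```bash
python3 -c "
from h import *
to(jw(60,-30,110),94.5)"
```

```text
delta [0.8988, 0.5945, 0.2389] yaw -0.007 ang 94.18
```

jog_arm([
  {"delta_pos":[0.13,0.08,0],"yaw":0,"fingers":0},
  {"delta_pos":[0.26,0.17,0],"yaw":0,"fingers":0},
  {"delta_pos":[0.39,0.26,0],"yaw":0,"fingers":0},
  {"delta_pos":[0.52,0.34,0],"yaw":0,"fingers":0},
  {"delta_pos":[0.65,0.43,0],"yaw":0,"fingers":0},
  {"delta_pos":[0.78,0.52,0.06],"yaw":0,"fingers":0},
  {"delta_pos":[0.9,0.595,0.15],"yaw":-0.007,"fingers":0},
  {"delta_pos":[0.9,0.595,0.24],"yaw":-0.007,"fingers":0},
  {"delta_pos":[0.9,0.595,0.24],"yaw":-0.007,"fingers":0},
  {"delta_pos":[0.9,0.595,0.24],"yaw":-0.007,"fingers":0},
  {"delta_pos":[0.9,0.595,0.24],"yaw":-0.007,"fingers":0},
])

```text
clock: 21.3
eef_pos: [0.6053, -0.0182, 0.1098]
tool_rot: [0.677, 0.736, 0.001, 0.001]
ft_force: [-0.3, -0.8, -0.2]
grip_width: -0.0001
grasp_force: 0.0
```

```bash
python3 -c "
from h import *
st();to(jw(60,-30,31),94.5);to(jw(38,-30,31),94.5)"
```

```text
21.3 J [-0.03, 0.52, 0.09, 1.14, 0.0, 1.46] tcp [0.6053, -0.0182, 0.1098] jig [60.2, -25.4] F [-0.3, -0.8, -0.2] w -0.0001 g 0.0
delta [-0.0154, -0.0013, 0.2625] yaw 0.006 ang 94.78
delta [-0.0151, -0.0747, 0.2624] yaw 0.006 ang 94.78
```

jog_arm([
  {"delta_pos":[-0.015,0,0.1],"yaw":0,"fingers":0},
  {"delta_pos":[-0.015,0,0.2],"yaw":0,"fingers":0},
  {"delta_pos":[-0.015,0,0.262],"yaw":0,"fingers":0},
  {"delta_pos":[-0.015,0,0.262],"yaw":0,"fingers":0},
  {"delta_pos":[-0.015,-0.03,0.262],"yaw":0,"fingers":0},
  {"delta_pos":[-0.015,-0.055,0.262],"yaw":0,"fingers":0},
  {"delta_pos":[-0.015,-0.055,0.262],"yaw":0,"fingers":0},
])

```text
clock: 22.0
eef_pos: [0.5883, -0.0239, 0.0314]
tool_rot: [0.677, 0.736, 0.001, 0.001]
ft_force: [0.8, 0.1, 0.1]
grip_width: -0.0001
grasp_force: 0.0
```

jog_arm([
  {"delta_pos":[0,-0.007,0],"yaw":0,"fingers":0},
  {"delta_pos":[0,-0.014,0],"yaw":0,"fingers":0},
])

```text
clock: 22.2
eef_pos: [0.585, -0.0239, 0.0304]
tool_rot: [0.677, 0.736, 0.001, 0.001]
ft_force: [0.3, 0.8, 0.6]
grip_width: 0.0001
grasp_force: 0.0
```

```bash
python3 -c "
from h import *
st()"
```

```text
22.2 J [-0.04, 0.56, -0.06, 0.94, 0.0, 1.45] tcp [0.585, -0.0239, 0.0304] jig [39.5, -29.4] F [0.3, 0.8, 0.6] w 0.0001 g 0.0
```

jog_arm([
  {"delta_pos":[0,-0.006,0],"yaw":0,"fingers":0},
  {"delta_pos":[0,-0.012,0],"yaw":0,"fingers":0},
])

```text
clock: 22.4
eef_pos: [0.5809, -0.0241, 0.0296]
tool_rot: [0.677, 0.736, 0.0, 0.0]
ft_force: [-0.1, -0.2, 0.4]
grip_width: -0.0002
grasp_force: 0.0
```

jog_arm([
  {"delta_pos":[0,-0.005,0],"yaw":0,"fingers":0},
  {"delta_pos":[0,-0.01,0],"yaw":0,"fingers":0},
])

```text
clock: 22.6
eef_pos: [0.5778, -0.0244, 0.0294]
tool_rot: [0.677, 0.736, -0.0, -0.0]
ft_force: [-0.1, -0.6, -0.1]
grip_width: -0.0
grasp_force: 0.0
```

jog_arm([
  {"delta_pos":[0,-0.004,0],"yaw":0,"fingers":0},
])

```text
clock: 22.7
eef_pos: [0.5768, -0.0245, 0.0295]
tool_rot: [0.677, 0.736, 0.0, 0.0]
ft_force: [1.3, 0.9, -0.2]
grip_width: 0.0003
grasp_force: 0.8
```

```bash
python3 -c "
from h import *
st()"
```

```text
22.7 J [-0.04, 0.55, -0.09, 0.93, 0.0, 1.44] tcp [0.5768, -0.0245, 0.0295] jig [31.3, -29.4] F [1.3, 0.9, -0.2] w 0.0003 g 0.8
```

Contact has started (grasp force 0.8 N). I continue in small steps.

jog_arm([
  {"delta_pos":[0,-0.004,0],"yaw":0,"fingers":0},
])

```text
clock: 22.8
eef_pos: [0.5761, -0.0247, 0.0297]
tool_rot: [0.677, 0.736, 0.0, 0.0]
ft_force: [1.1, 0.5, -0.5]
grip_width: 0.0002
grasp_force: 0.8
```

jog_arm([
  {"delta_pos":[0,-0.004,0],"yaw":0,"fingers":0},
])

```text
clock: 22.9
eef_pos: [0.575, -0.0249, 0.0297]
tool_rot: [0.677, 0.736, 0.0, 0.001]
ft_force: [1.2, -0.2, -0.9]
grip_width: -0.0
grasp_force: 0.9
```

jog_arm([
  {"delta_pos":[0,-0.003,0],"yaw":0,"fingers":0},
])

```text
clock: 23.0
eef_pos: [0.5744, -0.025, 0.0298]
tool_rot: [0.677, 0.736, 0.001, 0.001]
ft_force: [3.9, 0.1, -0.8]
grip_width: 0.0001
grasp_force: 1.8
```

```bash
python3 -c "
from h import *
st()"
```

```text
23.0 J [-0.04, 0.54, -0.1, 0.93, -0.0, 1.44] tcp [0.5744, -0.025, 0.0298] jig [28.8, -29.6] F [3.9, 0.1, -0.8] w 0.0001 g 1.8
```

Force is rising as the link reaches the fence. One more small step, then back off.

jog_arm([
  {"delta_pos":[0,-0.003,0],"yaw":0,"fingers":0},
  {"delta_pos":[0,-0.004,0],"yaw":0,"fingers":0},
])

```text
clock: 23.2
eef_pos: [0.574, -0.025, 0.0301]
tool_rot: [0.677, 0.736, 0.001, 0.001]
ft_force: [5.2, -0.8, -2.3]
grip_width: 0.0002
grasp_force: 2.8
```

jog_arm([
  {"delta_pos":[0,0.03,0],"yaw":0,"fingers":0},
  {"delta_pos":[0,0.1,0],"yaw":0,"fingers":0},
  {"delta_pos":[0,0.1,-0.15],"yaw":0,"fingers":0},
  {"delta_pos":[0,0.1,-0.3],"yaw":0,"fingers":0},
  {"delta_pos":[-0.15,0.1,-0.4],"yaw":0,"fingers":0},
  {"delta_pos":[-0.3,0.1,-0.4],"yaw":0,"fingers":0},
  {"delta_pos":[-0.45,0.1,-0.4],"yaw":0,"fingers":0},
  {"delta_pos":[-0.6,0,-0.4],"yaw":0,"fingers":0},
  {"delta_pos":[-0.75,-0.1,-0.4],"yaw":0,"fingers":0},
  {"delta_pos":[-0.9,-0.2,-0.4],"yaw":0,"fingers":0},
  {"delta_pos":[-0.95,-0.3,-0.4],"yaw":0,"fingers":0},
  {"delta_pos":[-0.95,-0.3,-0.4],"yaw":0,"fingers":0},
])

```text
clock: 24.4
eef_pos: [0.5016, -0.3198, 0.149]
tool_rot: [0.679, 0.734, -0.001, -0.002]
ft_force: [0.2, 0.9, 0.2]
grip_width: 0.0001
grasp_force: 0.0
```

```bash
sed -i 's/<8)&/<25)\&/' ring.py; python3 ring.py; python3 - <<'E'
from h import *
c=cam('top');im=cv2.resize(c['image'][140:225,265:405],None,fx=5,fy=5,interpolation=cv2.INTER_CUBIC);cv2.imwrite('pics/t7.png',im[:,:,::-1])
P=cloud(c); z=P[...,2]; A=np.array([wj(p) for p in P.reshape(-1,3)]).reshape(400,640,2)
m=(z>.034)&(z<.05)&(np.abs(A[...,0])<24)&(A[...,1]>-80)&(A[...,1]<112)
W=A[m]
for lo,hi in((-45,-20),(5,30),(40,65),(90,110)):
    q=W[(W[:,1]>lo)&(W[:,1]<hi)]; print(lo,np.percentile(q[:,0],[2,98]).round(1))
print('y',np.percentile(W[:,1],[0.5,99.5]).round(1))
E
```

```text
24.4 J [-0.57, 0.48, 0.13, 1.23, -0.0, 0.93] tcp [0.5016, -0.3198, 0.149] jig [-67.0, -317.9] F [0.2, 0.9, 0.2] w 0.0001 g 0.0
orange 48 [  2.8 -29.5]
orange 212 [ -0.6 126.5]
orange 55 [ 6.3 93.5]
-45 [-13.2  14.9]
5 [-13.8  15.5]
40 [-13.7  15.3]
90 [-13.6  14.8]
y [-41.6 110.4]
```

View pics/t7.png

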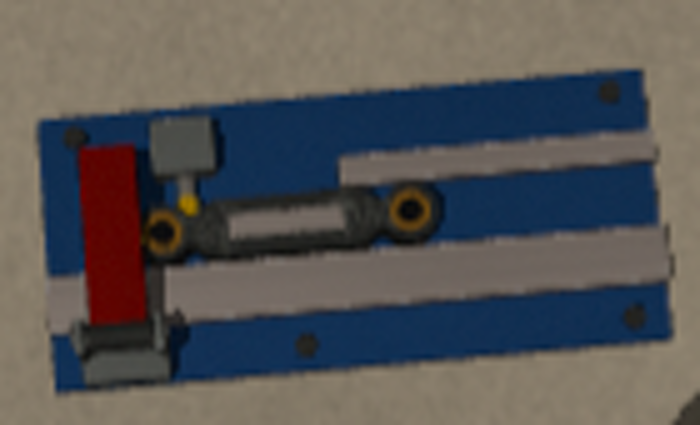

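In the final view the link lies parallel to the fence, with rings at (163,232) and (410,208), and rests against the lowered flag. The rear ring at jig y = -29.5 puts the link's centre at about 35 mm, which is home.

```bash
python3 -c "
from h import *
print(bot.job_done())"
```

```text
the job is handed in; nothing more can be done
None
```

I flipped the flag down, slid the largest link past the roller until it rested against the flag, nudged its rear end against the fence, and handed the job in at about 24 s of the 72 s. The last camera check put the link within about 1 mm of home, with the arm clear; the judge's result was not shown.

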